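# Fit a lug to its base plate and slide the pair home in the weld jig

## Robot

A 7-joint arm with a two-finger parallel gripper is mounted at the origin on the work surface. World frame = base frame: x ahead of the robot, y to its left, z up, the work surface at z = 0. Lengths are in m, angles in degrees, forces in N, time in s.
With the tool pointing down it reaches from about 0.425 to 0.825 m from the base axis. Payload 3.6 kg.
Tool frame: the origin (TCP) lies at the very end of the fingers, on their centre line; the grasp point (between the pads) lies 19 mm behind it (bot.grip_point_offset is the distance from the TCP to the grasp point, in m); z points along the fingers, y is the line along which they close (so a half turn about z gives the same grasp; the last joint's range is limited). The gripper opens to 85 mm and grips with 20 to 120 N. Pads are 22 mm wide; open, the fingers measure 114 mm over their backs; the gripper's body (76 mm by 85 mm) begins 54 mm behind the grasp point. The pads swing forward as they close: fully open they stand 13 mm farther back than shut.
Start: joints at [69.643, 35.231, -0.722, 81.555, 0.464, 63.22, -2.315], TCP at [0.21, -0.615, 0.231] pointing down, gripper open.
Joint ranges: [-178.69, 178.69], [-17.37, 117.87], [-77.05, 75.6], [15.02, 138.74], [-78.02, 258.01], [0.78, 113.62], [-162.83, 162.83]. Speed limits (degrees/s): [159.86, 159.86, 180, 180, 180, 180, 180].

## Interface

Orientations are given as [roll, pitch, yaw] about the fixed x, y, z axes, in that order (R = Rz(yaw) Ry(pitch) Rx(roll)).
In Python, from rig import bot, camrig, finish_job gives the robot as it stands (bot), with the cameras (camrig) and the job as plain functions.
- The arm moves only by the tool drive_effector, called after "Request:" as name([rows], argument=value, ...), one row to a line, values as JSON. Schema: {"type":"object","properties":{"deltas":{"type":"array","items":{"type":"array","items":{"type":"array","items":{"type":"number"},"minItems":6,"maxItems":6},"minItems":1,"maxItems":12},"minItems":1,"maxItems":1},"aperture":{"type":"number"},"only":{"type":"string"},"quiet":{"type":"boolean"},"lines":{"type":"string"}},"required":["deltas"],"additionalProperties":false}. deltas is a list that holds a single list of rows (three levels of brackets), with 1 to 12 rows, each of 6 numbers: dx, dy, dz in parts of the range, where 1.0 means 800 mm, then a rotation vector rx, ry, rz in shares of 360 degrees (1.0 is 360 degrees); each row is the pose to reach, as a shift and turn from the pose commanded when the call began, along the tool's axes at that moment; what a row does not reach only later rows make up. A row lasts 1/12 s, in which the tool goes at most 0.0417 m and 7.16 degrees, less where a joint would pass 70% of its speed; a pose out of reach is approached as far as the arm can. aperture is the finger opening in m, set as the call begins (left out keeps the last). The fingers move at their own pace and stop on an object; the grip force is fixed at half the most. Time passes only in rows, so rows that do not move let the fingers close. The tool returns the time, the measured TCP pose, the force, the opening and the grip force at its end. only (a regular expression) keeps the lines of the reply that match it, lines (a string "A,B") keeps lines A to B, and quiet returns only ok. Shift and turn numbers lie between -1 and 1, and a call with a number outside is refused. Input that does not fit is refused with a message, and nothing moves.
- bot.observe(): the state, without advancing time (a new reading comes with each control period).
- camrig.grab_frame(name): name is "scene" or "top"; returns the picture (384x512x3 uint8, red, green, blue); there is no depth.
- camrig.get_calibration(name): a dict with "intrinsics" (3x3 intrinsics, pixels), "rvec" (rotation vector, rad) and "tvec" (3), from world to camera coordinates, as OpenCV has them. Camera axes: x right, y down, z forward; pixel columns grow to the right and rows downward; lengths in m; the calibration is good to about 2 mm. A picture is of the moment at which its call begins. get_calibration takes no time and is no camera call.
- finish_job(): hands the job in; it is judged then, once.
The state is a dict: "clock": time; "joint_pos": joint angles; "joint_vel": joint speeds; "joint_torque": joint torques, N m; "position": TCP position; "eef_rot": TCP orientation; "wrist_force": force on the tool from outside, world axes, zero at the start; "wrist_torque": the same for the moment, N m; "gripper_width": finger opening in m; "gripper_force": force on a finger pad.
Only numpy, scipy, OpenCV 4.12 (cv2) and the standard library are available. Lean on these libraries where they do the work, as an engineer would, in place of code of your own. Each camera call takes 0.05 s, during which the arm holds its last target. There are 200 camera calls.

## Task

First set the lug with the stepped foot into the slot of the base plate, its tab fully down and its shoulders on the plate, while the plate still lies out on the table clear of the jig. Then slide the two together as one unit into the weld jig until the plate is fully home against the back stop under its lip, lug still seated and upright, and let go. Leave the plain rectangular blank, the wrench and the flat square where they are.

Things in the scene. Friction and masses are not known exactly. Their poses are not given: they have to be found in the camera images.
- lug: Loose dark steel lug, 10 mm thick (x), upright (z up), 180 g. Foot: a tab 46 mm long (y), z 0 to 9 mm; above it shoulders 70 mm long (z 9 to 21), then tapering to a flat top 34 mm long at z 49. Either way round fits. Origin: centre of the tab's underside. Starts in one of the rack's two channels.
- plate: Loose dark steel base plate flat on the table, 66 (x) by 110 (y) by 12 mm, about 600 g. Middle: through slot 14 (x) by 50 mm (y), chamfered, for the lug's tab. Origin: centre of the underside. Lug seated: its origin 3 mm above the plate's, its y along the plate's y, its top 52 mm above the table, tab clear of the table. Either end may go first into the jig.
- jig: Black-finished steel jig fixed to the table: a channel 72 mm wide between two rails 14 mm high (y -15 to 55 mm), along its y, without a floor: the plate slides on the table. Open at the -y end, where the mouth flares at 0.5 rad to about 107 mm wide at y -47; back stop face at y 55 mm. Origin: on the table, channel centreline, 55 mm before the stop.
- jig_home (a point): Same point and axes as the jig's origin: the plate's origin lies here when fully home; y points into the jig. The stop's lip overhangs the channel from y 43 mm on, 16 to 22 mm above the table, so the plate must slide in under it along +y.
- rack: Plywood parts rack fixed to the table, 124 by 90 mm, with two open channels along its y at x = -40 and +40 mm, each 12.5 mm wide, floor at z = 6 mm, walls up to z = 21 mm. One holds the lug, the other the plain blank (either way round), each upright with its underside at z = 6 mm.
- blank: Loose plain rectangular dark steel blank without a tab, 10 (x) by 70 (y) by 36 mm (z), standing in the other channel of the rack. Origin: centre of its underside. Not needed; leave it.
- wrench: Steel wrench lying on the table beyond the work, to be left alone. Origin under its middle.
- square: Flat dark steel L-shaped square, 6 mm thick, legs 30 mm wide, 100 and 120 mm long, lying on the table beyond the work, to be left alone. Origin under the middle of one leg.

How it is judged (in metres and radians):
On the way:
1. the lug is fully seated in the plate's slot while the plate is still out of the jig (x of lug in the frame of plate between -0.004 and 0.004 m and y of lug in the frame of plate between -0.004 and 0.004 m and z of lug in the frame of plate between 0 and 0.006 m and angle between the y axis of lug and the y axis of plate, either way round below 0.12 rad and angle between lug's own z axis and vertical below 0.12 rad and y of plate in the frame of jig_home below -0.07 m), for 0.2 s.
At the end, for the whole second after the job is handed in: The plate lies flat in the jig, within 4 mm of the back stop and 6 mm of the centreline, within 0.1 rad of its axis; the lug sits in the slot, shoulders down within 3 mm, centred within 4 mm, in line and upright within 0.12 rad; both at rest (x of lug in the frame of plate between -0.004 and 0.004 m and y of lug in the frame of plate between -0.004 and 0.004 m and z of lug in the frame of plate between 0 and 0.006 m and angle between the y axis of lug and the y axis of plate, either way round below 0.12 rad and angle between lug's own z axis and vertical below 0.12 rad and y of plate in the frame of jig_home between -0.004 and 0.003 m and x of plate in the frame of jig_home between -0.006 and 0.006 m and height (world z) of plate below 0.003 m and angle between the y axis of plate and the y axis of jig, either way round below 0.1 rad and linear speed of each of plate, lug below 0.01 m/s); the robot touches nothing.
It fails at once if the plain blank is moved more than 25 mm (distance of blank from where it was at the start of the episode above 0.025 m).
It fails at once if the wrench is moved more than 25 mm (distance of wrench from where it was at the start of the episode above 0.025 m).
It fails at once if the square is moved more than 25 mm (distance of square from where it was at the start of the episode above 0.025 m).
It also fails if it takes over 61 s, if anything falls off the work surface, if the arm or the gripper's body presses on something with over 40 N, if the wrist force passes 120 N, or if a joint passes its speed limit or range.

## Working session

There is one attempt and no reset: what is moved stays moved. The work goes in short steps, Python scripts to look and compute and a tool call to move; the robot and the scene stay as the last step left them, time stands still between calls to the robot, and variables do not carry over. Pictures are saved under pics/ and viewed, at most 10 in all, crops included, and the job is handed in when it is done.

```bash
ls; mkdir -p pics
```

Run:
```python
from rig import bot, camrig, finish_job
import cv2,numpy as np
print(bot.observe())
for n in("scene","top"):
    c=camrig.get_calibration(n);print(n,c)
    f=camrig.grab_frame(n);cv2.imwrite(f"pics/{n}0.png",f[:,:,::-1])
```

Run:
```python
import cv2
for n in("scene","top"):
    f=cv2.imread(f"pics/{n}0.png");cv2.imwrite(f"pics/{n}0b.png",cv2.resize(f,(800,600),interpolation=cv2.INTER_CUBIC))
```

```text
(no output)
```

View pics/scene0b.png

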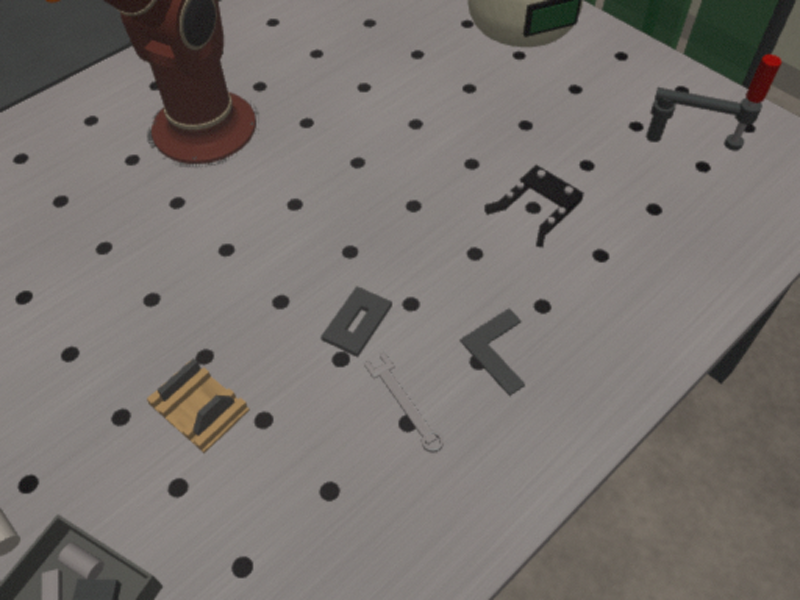

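View pics/top0b.png

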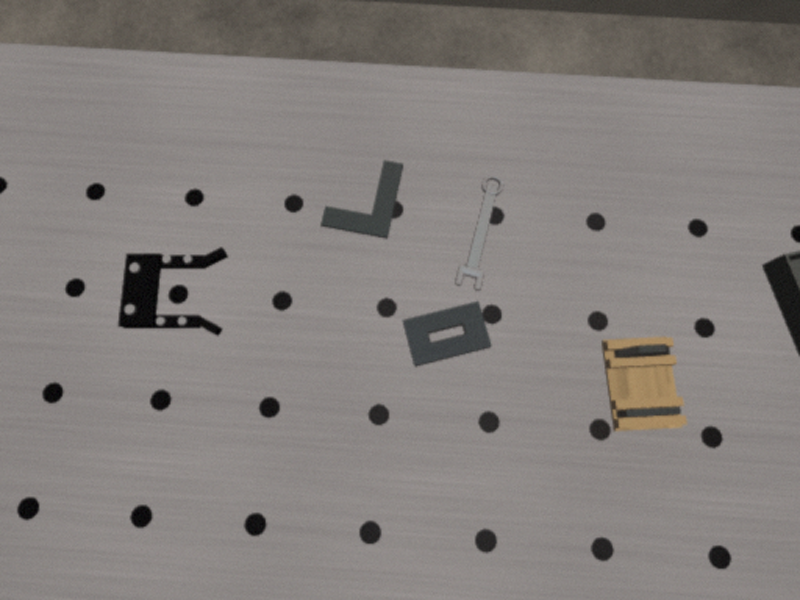

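The scene view shows the rack at about (200,405), with the tapered lug in the camera-side channel (213,411) and the blank in the other (180,380). The plate is at (357,320), the jig at (540,200) with its mouth toward the plate, and the wrench and square lie on the far side. In the top view the lug is in the rack's upper channel (643,350), the plate is at (447,334) and the jig at (165,292).

Create h.py:
```python
import cv2,numpy as np
from rig import bot, camrig, finish_job
def cal(n):
    c=camrig.get_calibration(n); return c["intrinsics"],c["rvec"],c["tvec"]
def ray(n,uv,z):
    K,r,t=cal(n); R=cv2.Rodrigues(r)[0]; uv=np.atleast_2d(np.float64(uv))
    d=np.c_[uv,np.ones(len(uv))]@np.linalg.inv(K).T@R; o=-R.T@t
    return o+d*((z-o[2])/d[:,2])[:,None]
def proj(n,P):
    K,r,t=cal(n); return cv2.projectPoints(np.float64(P).reshape(-1,1,3),r,t,K,None)[0].reshape(-1,2)
def tri(a,b):  # pixel a in scene, b in top
    Ps=[]
    for n in("scene","top"):
        K,r,t=cal(n); Ps.append(K@np.c_[cv2.Rodrigues(r)[0],t])
    X=cv2.triangulatePoints(*Ps,np.float64(a).reshape(-1,2).T,np.float64(b).reshape(-1,2).T); return (X[:3]/X[3]).T
def crop(img,x,y,w,h,W,H): return cv2.resize(img[y:y+h,x:x+w],(W,H),interpolation=cv2.INTER_CUBIC)
```

Run:
```python
from h import *
s=cv2.imread("pics/scene0.png");t=cv2.imread("pics/top0.png")
a=np.hstack([crop(s,90,225,80,60,400,300),crop(s,195,175,80,60,400,300)])
b=np.hstack([crop(t,380,210,80,60,400,300),crop(t,70,150,80,60,400,300)])
cv2.imwrite("pics/m1.png",np.clip(np.vstack([a,b])*1.6,0,255))
for n,i in(("scene",s),("top",t)):
    g=cv2.cvtColor(i,cv2.COLOR_BGR2GRAY)
    m=(g<85).astype(np.uint8)*255
    for c in cv2.findContours(m,cv2.RETR_CCOMP,cv2.CHAIN_APPROX_NONE)[0]:
        if cv2.contourArea(c)>60:
            (x,y),wh,an=cv2.minAreaRect(c)
            if max(wh)>15 and y>60 and cv2.contourArea(c)<8000: print(n,np.round([x,y,*wh,an,cv2.contourArea(c)],1),np.round(ray(n,[x,y],0.012)[0],3), i[int(y),int(x)])
```

```text
scene [  51.5  357.    52.   103.    90.  2921. ] [ 0.579 -0.598  0.012] [122 125 131]
scene [ 83.3 371.   19.2  12.1  32.5 153. ] [ 0.648 -0.566  0.012] [82 87 86]
scene [ 48.3 357.1  27.   17.   36.9 384.5] [ 0.575 -0.603  0.012] [125 126 133]
scene [133.  264.9  11.   39.7  47.  292.5] [ 0.522 -0.356  0.012] [49 51 51]
scene [118.9 252.5   3.1  39.   49.6  66. ] [ 0.473 -0.361  0.012] [59 80 97]
scene [115.3 241.2   9.1  51.2  49.  321. ] [ 0.442 -0.35   0.012] [54 56 55]
scene [321.7 227.2  46.9  41.2  57.5 842. ] [0.752 0.03  0.012] [126 129 134]
scene [ 225.3  208.7   26.3   53.5   33.7 1091. ] [ 0.553 -0.102  0.012] [128 131 134]
scene [228.  205.2   5.8  17.5  33.7  85.5] [ 0.55  -0.091  0.012] [130 134 138]
scene [416.6 283.4  12.9 287.2  43.6 758.5] [0.995 0.074 0.012] [ 92 101 107]
scene [341.1 129.1  49.9  44.7  33.3 796. ] [0.577 0.301 0.012] [71 72 74]
top [414.5 263.5   4.8  39.2  87.1 147. ] [ 0.457 -0.361  0.012] [61 65 63]
top [410.  224.5   6.6  34.2  86.2 179.5] [ 0.539 -0.355  0.012] [64 66 65]
top [ 291.4  211.9   30.1   61.8   76.  1529. ] [ 0.55  -0.099  0.012] [138 140 147]
top [285.2 213.4   8.2  24.5  74.7 164. ] [ 0.546 -0.086  0.012] [140 143 148]
top [499.5 193.5  65.   23.   90.  766.5] [ 0.621 -0.553  0.012] [27 29 28]
top [ 110.4  183.5   65.8   56.     4.8 1550. ] [0.587 0.304 0.012] [102 102 107]
top [234.  125.1  49.   48.1  10.8 941.5] [0.744 0.042 0.012] [130 133 136][ WARN:0@0.259] global loadsave.cpp:1063 imwrite_ Unsupported depth image for selected encoder is fallbacked to CV_8U.
```

View pics/m1.png

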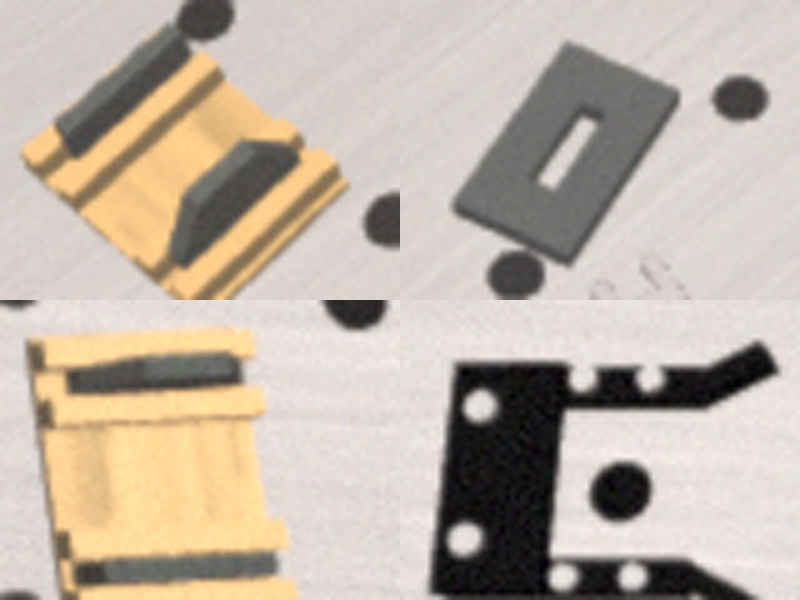

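The close-up confirms it: the outer-channel part has tapered ends, so it is the lug. Its flat top runs from (190,193) to (250,145) in the scene crop, and it spans x 67–242 in the top crop. The plate's slot is centred at (570,150) in the scene crop. The jig mouth opens to the right in the top crop.

Run:
```python
from h import *
np.set_printoptions(precision=4,suppress=True)
im={n:cv2.imread(f"pics/{n}0.png") for n in("scene","top")}
for n in im:
    K,r,t=cal(n);print(n,"cam",-cv2.Rodrigues(r)[0].T@t)
def poly(n,box,thr,eps,ch=None,hole=False):
    x,y,w,h=box;S=8
    g=cv2.cvtColor(im[n],cv2.COLOR_BGR2GRAY) if ch is None else im[n][:,:,ch]
    c=cv2.GaussianBlur(cv2.resize(g[y:y+h,x:x+w],None,fx=S,fy=S,interpolation=cv2.INTER_CUBIC),(0,0),4)
    m=(c<thr).astype(np.uint8)
    cs,hi=cv2.findContours(m,cv2.RETR_CCOMP,cv2.CHAIN_APPROX_NONE)
    idx=[i for i in range(len(cs)) if (hi[0][i][3]>=0)==hole]
    k=max(idx,key=lambda i:cv2.contourArea(cs[i])); c=cs[k]
    p=cv2.approxPolyDP(c,eps*S,True).reshape(-1,2)
    f=lambda q:(np.float64(q)+.5)/S-.5+[x,y]
    b=cv2.boxPoints(cv2.minAreaRect(c))
    return f(p),f(b)
for n,b in(("scene",(195,175,60,60)),("top",(250,187,70,52))):
    for hole in(0,1):
        p,bx=poly(n,b,100,2 if not hole else 1.2,hole=bool(hole)); P=ray(n,p,0.012)
        print("plate",n,"hole" if hole else "");print(np.c_[p,P]); B=ray(n,bx,.012);print(" box centre",B.mean(0))
for n,b in(("scene",(122,247,32,34)),("top",(391,217,40,14))):
    p,bx=poly(n,b,85,1.0,ch=2);print("lug",n);print(np.c_[p,ray(n,p,.055),ray(n,p,.027)])
p,_=poly("top",(70,155,80,62),85,1.5);print("jig");print(np.c_[p,ray("top",p,.014),ray("top",p,0.022)])
```

```text
scene cam [ 1.0957 -0.493   1.0308]
top cam [ 0.405  -0.0315  0.783 ]
plate scene 
[[249.8125 192.4375   0.5592  -0.0255   0.012 ]
 [227.0625 183.8125   0.4995  -0.0491   0.012 ]
 [205.0625 215.0625   0.5329  -0.1502   0.012 ]
 [218.5625 223.9375   0.5748  -0.1429   0.012 ]
 [212.0625 228.4375   0.5736  -0.1624   0.012 ]
 [214.0625 234.4375   0.5895  -0.1697   0.012 ]
 [221.9375 233.1875   0.5999  -0.1539   0.012 ]
 [223.5625 226.5625   0.5887  -0.139    0.012 ]
 [229.1875 227.3125   0.5996  -0.1306   0.012 ]
 [249.9375 196.3125   0.5681  -0.0334   0.012 ]]
 box centre [ 0.5532 -0.1001  0.012 ]
plate scene hole
[[233.0625 198.9375   0.5448  -0.0691   0.012 ]
 [226.1875 211.5625   0.561   -0.1062   0.012 ]
 [222.9375 211.4375   0.5552  -0.1117   0.012 ]
 [229.9375 199.1875   0.5399  -0.0753   0.012 ]]
 box centre [ 0.5502 -0.0904  0.012 ]
plate top 
[[319.4375 196.6875   0.5878  -0.1589   0.012 ]
 [313.5625 194.5625   0.5917  -0.1459   0.012 ]
 [307.8125 198.1875   0.5827  -0.1335   0.012 ]
 [304.1875 192.9375   0.594   -0.1252   0.012 ]
 [258.3125 204.5625   0.5615  -0.0262   0.012 ]
[... 2946 characters left out ...]
.5333   0.2775   0.022 ]
 [113.4375 205.9375   0.5374   0.2881   0.014    0.5361   0.2848   0.022 ]
 [114.4375 201.4375   0.5475   0.2875   0.014    0.546    0.2842   0.022 ]
 [102.8125 201.4375   0.5459   0.3129   0.014    0.5444   0.3093   0.022 ]
 [104.9375 205.4375   0.5373   0.3067   0.014    0.536    0.3032   0.022 ]
 [100.9375 207.4375   0.5324   0.3147   0.014    0.5311   0.3111   0.022 ]
 [ 99.4375 198.6875   0.5515   0.3213   0.014    0.5499   0.3176   0.022 ]
 [103.0625 171.6875   0.613    0.3237   0.014    0.6108   0.32     0.022 ]
 [130.8125 171.3125   0.6179   0.2621   0.014    0.6157   0.259    0.022 ]
 [144.5625 164.4375   0.6358   0.2337   0.014    0.6334   0.231    0.022 ]]
```

Add to h.py:
```python
def go(x,y,z,yaw):
    s=bot.observe(); p=s["position"]; R=cv2.Rodrigues(np.zeros(3))[0]
    from scipy.spatial.transform import Rotation as Q
    A=Q.from_euler("xyz",s["eef_rot"],degrees=True); B=Q.from_euler("xyz",[180,0,yaw],degrees=True)
    print("clock",round(s["clock"],2),"d",np.round(A.inv().apply(np.array([x,y,z])-p),4),"rv",np.round((A.inv()*B).as_rotvec(degrees=True),2))
```

Run:
```python
from h import *
np.set_printoptions(precision=4,suppress=True)
t=cv2.imread("pics/top0.png");s=cv2.imread("pics/scene0.png")
print("tri plate A,B",tri([[249.8,192.4],[227.1,183.8]],[[258.3,204.6],[265.1,233.6]]))
for n,i,z in(("top",t,.021),("scene",s,.021)):
    hsv=cv2.cvtColor(i,cv2.COLOR_BGR2HSV)
    m=cv2.inRange(hsv,(10,90,90),(28,255,255)); m[:, :90]=0
    if n=="top": m[:205]=0;m[280:]=0
    else: m[:215]=0;m[295:]=0
    m=cv2.morphologyEx(m,cv2.MORPH_CLOSE,np.ones((13,13),np.uint8))
    c=max(cv2.findContours(m,0,1)[0],key=cv2.contourArea)
    p=cv2.approxPolyDP(c,2.5,True).reshape(-1,2); print(n);print(np.c_[p,ray(n,p,z)])
    if n=="top":
        for nm,b in(("lug",(391,218,38,12)),("blank",(392,258,46,11))):
            x,y,w,h=b;g=255-i[y:y+h,x:x+w,2].astype(float);g=np.clip(g-150,0,None)
            u=np.arange(5,w-6);v=(g[:,u]*np.arange(h)[:,None]).sum(0)/g[:,u].sum(0)
            k=np.polyfit(u+x,v+y,1);P=ray(n,[[x+5,np.polyval(k,x+5)],[x+w-6,np.polyval(k,x+w-6)]],.04);d=P[0]-P[1]
            print(nm,P,"yaw",np.degrees(np.arctan2(-d[0],d[1])))
go(.538,-.354,.14,95)
```

```text
tri plate A,B [[ 0.5606 -0.0265  0.0147]
 [ 0.4983 -0.0467  0.009 ]]
top
[[429.     217.       0.5564  -0.392    0.021 ]
 [388.     218.       0.5485  -0.3046   0.021 ]
 [394.     274.       0.4325  -0.3142   0.021 ]
 [438.     270.       0.4465  -0.405    0.021 ]
 [436.     255.       0.4769  -0.4025   0.021 ]
 [431.     251.       0.4845  -0.3926   0.021 ]]
lug [[ 0.5299 -0.3139  0.04  ]
 [ 0.5373 -0.3699  0.04  ]] yaw 7.5458259910662
blank [[ 0.4512 -0.3137  0.04  ]
 [ 0.4595 -0.3844  0.04  ]] yaw 6.64656423108123
scene
[[128.     236.       0.4569  -0.3219   0.021 ]
 [113.     250.       0.4637  -0.3686   0.021 ]
 [100.     250.       0.4428  -0.3904   0.021 ]
 [ 95.     256.       0.4481  -0.4074   0.021 ]
 [130.     288.       0.5692  -0.3947   0.021 ]
 [158.     261.       0.5586  -0.3101   0.021 ]]
clock 0.1 d [ 0.3949 -0.1403  0.0905] rv [ -0.12  -0.09 -76.16]
```

The manual's scale: shifts go in shares of 800 mm and turns go in shares of 360 degrees. Converting my numbers, 0.395 m is 0.4938, -0.14 m is -0.175, -78.2 degrees is -0.2172.

```bash
python3 -c "
from h import *
print(tri([[138.3,253.2]],[[409.2,224.5]]))"
```

```text
[[ 0.53099312 -0.3359957   0.05461781]]
```

Request:
drive_effector([
  [[0.4938,-0.175,0.1125,0,0,-0.2172],[0.4938,-0.175,0.1125,0,0,-0.2172],[0.4938,-0.175,0.1125,0,0,-0.2172],[0.4938,-0.175,0.1125,0,0,-0.2172],[0.4938,-0.175,0.1125,0,0,-0.2172],[0.4938,-0.175,0.1125,0,0,-0.2172],[0.4938,-0.175,0.1125,0,0,-0.2172],[0.4938,-0.175,0.1125,0,0,-0.2172],[0.4938,-0.175,0.1125,0,0,-0.2172],[0.4938,-0.175,0.1125,0,0,-0.2172],[0.4938,-0.175,0.1125,0,0,-0.2172],[0.4938,-0.175,0.1125,0,0,-0.2172]],
], aperture=0.06)

```text
clock: 1.1
position: [0.5422, -0.3488, 0.1398]
eef_rot: [179.9, -0.3, 97.7]
wrist_force: [-0.3, -0.7, 0.7]
gripper_width: 0.06
gripper_force: 0.0
```

```bash
python3 -c "
from h import *
go(.5375,-.354,.028,97)"
```

```text
clock 1.1 d [-0.0052 -0.0056  0.1117] rv [ 0.1  -0.32  0.73]
```

Scaled: 0.06 m is 0.075, 0.035 m is 0.0438, 0.6 degrees is 0.0017.

Request:
drive_effector([
  [[-0.005,-0.0038,0.0438,0,0,0.0017],[-0.005,-0.0038,0.075,0,0,0.0017],[-0.005,-0.0038,0.075,0,0,0.0017],[-0.005,-0.0038,0.075,0,0,0.0017]],
])

```text
clock: 1.43
position: [0.5339, -0.3603, 0.0801]
eef_rot: [-179.8, -0.1, 96.3]
wrist_force: [0.4, 0.0, 1.2]
gripper_width: 0.0601
gripper_force: 0.0
```

Run:
```python
from h import *
go(.5375,-.354,.028,97)
s=camrig.grab_frame("scene");t=camrig.grab_frame("top")
a=np.hstack([crop(s,80,205,90,90,400,400),crop(t,360,190,90,90,400,400)])
cv2.imwrite("pics/m2.png",np.clip(a[:,:,::-1]*1.6,0,255).astype(np.uint8))
```

```text
clock 1.43 d [0.0058 0.0045 0.0521] rv [-0.22 -0.09 -0.73]
```

View pics/m2.png

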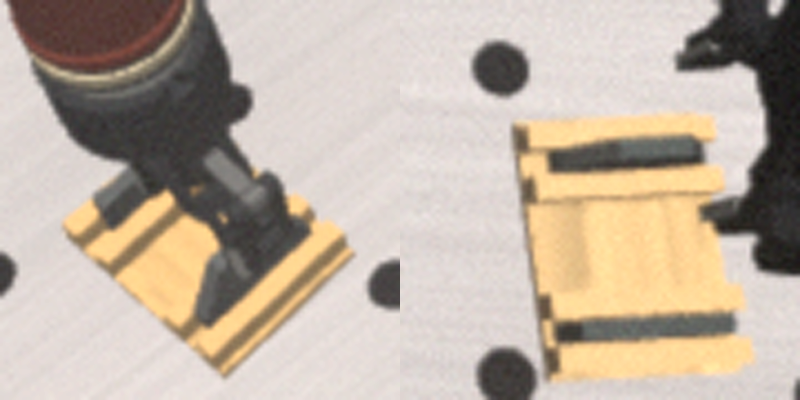

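The open fingers straddle the lug: in the top crop the fingertips are at (690,60) and (715,215), with the lug between them at y≈155. The blank is clear at (640,327). I'll lower and close.

Scaled: 0.052 m is 0.065, 0.004 m is 0.005, -0.6 degrees is -0.0017.

Request:
drive_effector([
  [[0.005,0.005,0.025,0,0,-0.0017],[0.005,0.005,0.0438,0,0,-0.0017],[0.005,0.005,0.0563,0,0,-0.0017],[0.005,0.005,0.065,0,0,-0.0017],[0.005,0.005,0.065,0,0,-0.0017],[0.005,0.005,0.065,0,0,-0.0017]],
])

```text
clock: 2.03
position: [0.5399, -0.3555, 0.0301]
eef_rot: [180.0, 0.0, 97.0]
wrist_force: [0.8, -0.6, -0.4]
gripper_width: 0.0601
gripper_force: 0.0
```

```bash
python3 -c "
from h import *
go(.5375,-.354,.028,97)"
```

```text
clock 2.03 d [ 0.0018 -0.0022  0.002 ] rv [0.05 0.05 0.01]
```

Request:
drive_effector([
  [[0,0,0,0,0,0],[0,0,0,0,0,0],[0,0,0,0,0,0],[0,0,0,0,0,0],[0,0,0,0,0,0],[0,0,0,0,0,0]],
], aperture=0)

```text
clock: 2.53
position: [0.5378, -0.3555, 0.0295]
eef_rot: [-179.8, -0.0, 97.0]
wrist_force: [-4.2, 0.8, 4.2]
gripper_width: 0.0089
gripper_force: 60.0
```

Scaled: -0.09 m is -0.1125, -0.05 m is -0.0625.

Request:
drive_effector([
  [[0,0,-0.025,0,0,0],[0,0,-0.0625,0,0,0],[0,0,-0.1125,0,0,0],[0,0,-0.1125,0,0,0],[0,0,-0.1125,0,0,0]],
])

```text
clock: 2.95
position: [0.5421, -0.3554, 0.1221]
eef_rot: [179.6, 0.2, 97.1]
wrist_force: [-0.8, -0.1, -2.2]
gripper_width: 0.0087
gripper_force: 59.3
```

```bash
python3 -c "
from h import *
go(.547,-.0875,.11,107.5)"
```

```text
clock 2.95 d [0.2654 0.0377 0.0114] rv [  0.36   0.24 -10.44]
```

Scaled: 0.265 m is 0.3313, 0.24 m is 0.3, -10.4 degrees is -0.0289.

Request:
drive_effector([
  [[0.05,0.0075,0,0,0,-0.0056],[0.1,0.015,0,0,0,-0.0111],[0.15,0.0225,0,0,0,-0.0167],[0.2,0.03,0,0,0,-0.0222],[0.25,0.0375,0,0,0,-0.0289],[0.3,0.045,0,0,0,-0.0289],[0.3313,0.0475,0.0125,0,0,-0.0289],[0.3313,0.0475,0.025,0,0,-0.0289],[0.3313,0.0475,0.025,0,0,-0.0289],[0.3313,0.0475,0.025,0,0,-0.0289]],
])

```text
clock: 3.78
position: [0.5435, -0.0882, 0.0976]
eef_rot: [-179.8, -0.0, 107.4]
wrist_force: [0.0, -0.9, -1.7]
gripper_width: 0.0088
gripper_force: 59.2
```

Run:
```python
from h import *
go(.547,-.0875,.10,107.5)
s=camrig.grab_frame("scene");t=camrig.grab_frame("top")
cv2.imwrite("pics/scene3.png",s[:,:,::-1]);cv2.imwrite("pics/top3.png",t[:,:,::-1])
a=np.hstack([crop(s,180,150,80,100,400,500),crop(t,245,155,80,100,400,500)])
cv2.imwrite("pics/m3.png",np.clip(a[:,:,::-1]*1.6,0,255).astype(np.uint8))
```

```text
clock 3.78 d [-0.0004  0.0035 -0.0024] rv [-0.22 -0.04 -0.08]
```

View pics/m3.png

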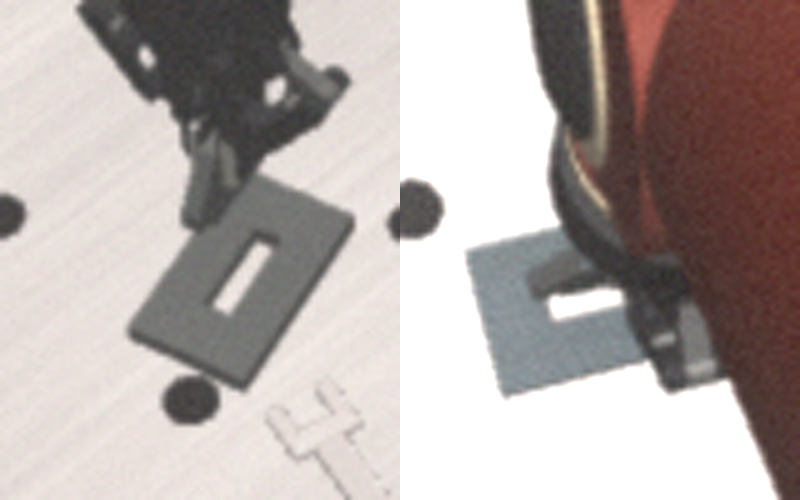

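In the scene crop the held lug's −y end shows at (183–205,225) above the plate. In the top crop its +y end is at (530–540,268–298), just left of the slot's end at (550,310). Next I'll work out the offset along the slot.

Run:
```python
from h import *
np.set_printoptions(precision=4,suppress=True)
f=lambda u,v,x0,y0:((u+.5)/5-.5+x0,(v+.5)/5-.5+y0)
p=bot.observe()["position"];print(p)
ux=np.array([np.cos(np.radians(17.5)),np.sin(np.radians(17.5))]);uy=np.array([-ux[1],ux[0]])
def rel(n,uv,z):
    P=ray(n,uv,z)[0];d=P[:2]-p[:2];print(n,z,P,"rel x,y",d@ux,d@uy)
for z in(.083,.095):
    rel("scene",f(183,225,180,150),z); rel("scene",f(183,215,180,150),z)
    rel("top",f(131,298,245,155),z); rel("top",f(131,275,245,155),z)
s=cv2.imread("pics/scene3.png");t=cv2.imread("pics/top3.png")
a=np.hstack([crop(s,208,168,32,36,400,450),crop(t,262,196,32,36,400,450)])
cv2.imwrite("pics/m4.png",np.clip(a*2.2,0,255).astype(np.uint8))
```

```text
[ 0.5446 -0.0894  0.0988]
scene 0.083 [ 0.5468 -0.119   0.083 ] rel x,y -0.006824523792422751 -0.028862673244772617
scene 0.083 [ 0.5424 -0.1152  0.083 ] rel x,y -0.009831299250406747 -0.024020174568533115
top 0.083 [ 0.5294 -0.0524  0.083 ] rel x,y -0.0034301683041143027 0.039802777538408926
top 0.083 [ 0.5385 -0.0519  0.083 ] rel x,y 0.0054817525025850685 0.03752619086034402
scene 0.095 [ 0.5537 -0.1237  0.095 ] rel x,y -0.0016201439468806994 -0.03546954326857516
scene 0.095 [ 0.5494 -0.12    0.095 ] rel x,y -0.004588851601380907 -0.030688353888807453
top 0.095 [ 0.5272 -0.0521  0.095 ] rel x,y -0.005354771521699146 0.04078603826497623
top 0.095 [ 0.5363 -0.0516  0.095 ] rel x,y 0.003404369530890907 0.03854847980096612
```

View pics/m4.png

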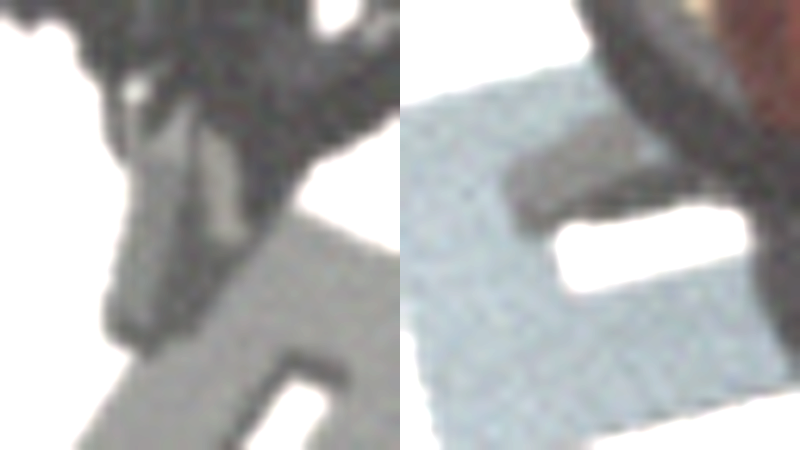

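The enlarged view shows the lug's −y shoulder corners at (108,335) and (150,352) in the scene half. Its +y end edge runs from (505,180) to (524,230) in the top half.

Run:
```python
from h import *
np.set_printoptions(precision=4,suppress=True)
S=12.5;f=lambda u,v,x0,y0:((u+.5)/S-.5+x0,(v+.5)/S-.5+y0)
p=bot.observe()["position"];print(p)
c=np.array([.547,-.0875])
ux=np.array([np.cos(np.radians(17.5)),np.sin(np.radians(17.5))]);uy=np.array([-ux[1],ux[0]])
def rel(n,uv,z):
    P=ray(n,uv,z)[0];d=P[:2]-p[:2];e=P[:2]-c;print(n,z,P,"rel tcp",d@ux,d@uy,"rel plate",e@ux,e@uy)
rel("scene",f(108,335,208,168),.083);rel("scene",f(150,352,208,168),.083)
rel("top",f(105,180,262,196),.095);rel("top",f(124,230,262,196),.095);rel("top",f(124,230,262,196),.083)
print("slot +y end as seen, top");rel("top",f(155,225,262,196),.012);rel("top",f(170,290,262,196),.012)
```

```text
[ 0.5446 -0.0894  0.0988]
scene 0.083 [ 0.5462 -0.1185  0.083 ] rel tcp -0.007255467278673269 -0.02825715744849371 rel plate -0.01011207440056055 -0.02932209611382467
scene 0.083 [ 0.5545 -0.1154  0.083 ] rel tcp 0.0016596824494639559 -0.027772151968638966 rel plate -0.0011969246724233263 -0.02883709063396993
top 0.095 [ 0.5355 -0.05    0.095 ] rel tcp 0.0031518998173114 0.04033486651402576 rel plate 0.0002952926954241187 0.0392699278486948
top 0.095 [ 0.5278 -0.0533  0.095 ] rel tcp -0.005164844502925402 0.039419667502401896 rel plate -0.008021451624812683 0.03835472883707093
top 0.083 [ 0.53   -0.0537  0.083 ] rel tcp -0.003236928517221738 0.038412574097735776 rel plate -0.006093535639109017 0.03734763543240481
slot +y end as seen, top
top 0.012 [ 0.5439 -0.0613  0.012 ] rel tcp 0.007742062473594441 0.027012030111826072 rel plate 0.004885455351707159 0.025947091446495107
top 0.012 [ 0.5327 -0.0645  0.012 ] rel tcp -0.0039012818875545996 0.02733475050426002 rel plate -0.006757889009441881 0.026269811838929055
```

Scaled: 0.056 m is 0.07, -0.0045 m is -0.0056.

Request:
drive_effector([
  [[-0.0056,0.0053,0.025,0,0,0],[-0.0056,0.0053,0.0563,0,0,0],[-0.0056,0.0053,0.07,0,0,0],[-0.0056,0.0053,0.07,0,0,0],[-0.0056,0.0053,0.07,0,0,0],[-0.0056,0.0053,0.07,0,0,0]],
])

```text
clock: 4.38
position: [0.551, -0.0907, 0.0443]
eef_rot: [179.9, 0.0, 107.4]
wrist_force: [0.3, -0.3, -1.6]
gripper_width: 0.0082
gripper_force: 59.2
```

Run:
```python
from h import *
s=camrig.grab_frame("scene");t=camrig.grab_frame("top");print(bot.observe()["position"],bot.observe()["eef_rot"])
cv2.imwrite("pics/scene5.png",s[:,:,::-1]);cv2.imwrite("pics/top5.png",t[:,:,::-1])
a=np.hstack([crop(s,198,172,56,64,400,457),crop(t,250,186,56,64,400,457)])
cv2.imwrite("pics/m5.png",np.clip(a[:,:,::-1]*2.0,0,255).astype(np.uint8))
```

```text
[ 0.55115619 -0.09050969  0.04465438] [1.79855017e+02 5.33214305e-02 1.07423774e+02]
```

View pics/m5.png

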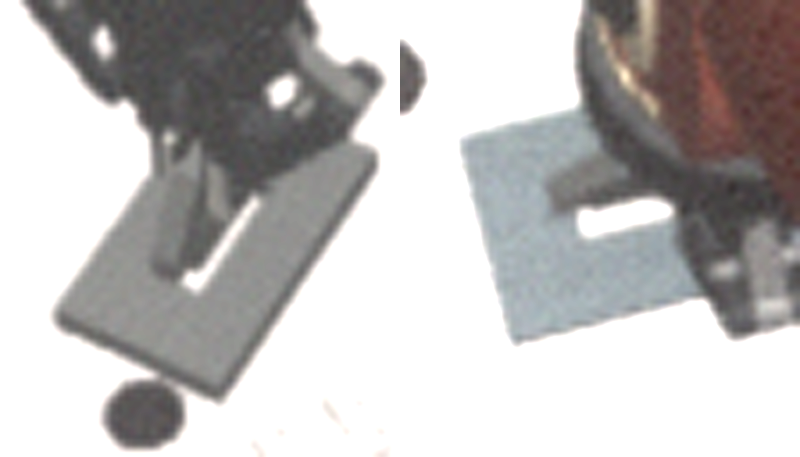

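The lug hangs just above the plate. In the scene half its −y shoulder corners are at (152,268) and (175,278), and the slot's −y end is at (183–200,290). In the top half its +y end edge runs (547,185)–(558,212), next to the slot corner at (578,215).

Run:
```python
from h import *
np.set_printoptions(precision=4,suppress=True)
S=400/56;f=lambda u,v,x0,y0:((u+.5)/S-.5+x0,(v+.5)/S-.5+y0)
p=bot.observe()["position"]
c=np.array([.547,-.0875])
ux=np.array([np.cos(np.radians(17.5)),np.sin(np.radians(17.5))]);uy=np.array([-ux[1],ux[0]])
def rel(n,uv,z):
    P=ray(n,uv,z)[0];d=P[:2]-p[:2];e=P[:2]-c;print(n,z,P,"rel tcp",d@ux,d@uy,"rel plate",e@ux,e@uy)
print("tcp rel plate",(p[:2]-c)@ux,(p[:2]-c)@uy)
rel("scene",f(152,268,198,172),.030);rel("scene",f(175,278,198,172),.030)
rel("scene",f(183,285,198,172),.012);rel("scene",f(200,293,198,172),.012)
for z in(.042,.030):rel("top",f(147,185,250,186),z);rel("top",f(158,212,250,186),z)
rel("top",f(178,213,250,186),.012);rel("top",f(184,236,250,186),.012)
# grey-profile: plate corners seen
rel("top",f(62,143,250,186),.012);rel("top",f(116,342,250,186),.012);rel("scene",f(60,313,198,172),.012)
```

```text
tcp rel plate 0.0030587944751724184 -0.004120186679630791
scene 0.03 [ 0.5528 -0.1212  0.03  ] rel tcp -0.007631723963737361 -0.029742709503039123 rel plate -0.004572929488564942 -0.03386289618266992
scene 0.03 [ 0.5612 -0.1182  0.03  ] rel tcp 0.0012948607327245563 -0.0294340135287988 rel plate 0.004353655207896975 -0.03355420020842959
scene 0.012 [ 0.5557 -0.1113  0.012 ] rel tcp -0.0019460589543555237 -0.021231306376039663 rel plate 0.001112735520816895 -0.025351493055670454
scene 0.012 [ 0.5622 -0.1093  0.012 ] rel tcp 0.004859609018340977 -0.02121003405207778 rel plate 0.007918403493513396 -0.025330220731708573
top 0.042 [ 0.5423 -0.052   0.042 ] rel tcp 0.003144542813101342 0.0393879248667066 rel plate 0.00620333728827376 0.03526773818707581
top 0.042 [ 0.5345 -0.0556  0.042 ] rel tcp -0.0053556502521377135 0.03824680308079613 rel plate -0.002296855776965295 0.034126616401165336
top 0.03 [ 0.5445 -0.0523  0.03  ] rel tcp 0.005164927896244332 0.038402872573309065 rel plate 0.00822372237141675 0.03428268589367828
top 0.03 [ 0.5366 -0.056   0.03  ] rel tcp -0.003472923495588821 0.03724327062885601 rel plate -0.0004141290204164023 0.03312308394922522
top 0.012 [ 0.5399 -0.0627  0.012 ] rel tcp -0.002388515852908916 0.029923424499987066 rel plate 0.0006702786222635014 0.025803237820356276
top 0.012 [ 0.533  -0.0649  0.012 ] rel tcp -0.009639676362888403 0.029920133393468332 rel plate -0.006580881887715986 0.025799946713837542
top 0.012 [ 0.5592 -0.0262  0.012 ] rel tcp 0.02697418660498494 0.058915153298662336 rel plate 0.03003298108015736 0.054794966619031556
top 0.012 [ 0.4996 -0.0462  0.012 ] rel tcp -0.03583958503225931 0.05773721197072915 rel plate -0.0327807905570869 0.053617025291098366
scene 0.012 [ 0.5352 -0.1492  0.012 ] rel tcp -0.03289229136551408 -0.05112979890251258 rel plate -0.029833496890341663 -0.05524998558214338
```

Scaled: 0.014 m is 0.0175, -0.001 m is -0.0013.

Request:
drive_effector([
  [[0,-0.0013,0.005,0,0,0],[0,-0.0013,0.01,0,0,0],[0,-0.0013,0.0138,0,0,0],[0,-0.0013,0.0175,0,0,0],[0,-0.0013,0.0175,0,0,0]],
])

```text
clock: 4.9
position: [0.5487, -0.0906, 0.0286]
eef_rot: [-179.9, -0.0, 107.4]
wrist_force: [0.7, -0.5, -1.8]
gripper_width: 0.0089
gripper_force: 59.2
```

Scaled: 0.003 m is 0.0038, 0.002 m is 0.0025.

Request:
drive_effector([
  [[0,0,0.0013,0,0,0],[0,0,0.0025,0,0,0],[0,0,0.0038,0,0,0],[0,0,0.0038,0,0,0]],
])

```text
clock: 5.23
position: [0.5493, -0.0906, 0.0264]
eef_rot: [180.0, 0.0, 107.4]
wrist_force: [-0.4, 0.1, -1.2]
gripper_width: 0.0087
gripper_force: 59.4
```

Scaled: 0.0015 m is 0.0019, 0.001 m is 0.0013.

Request:
drive_effector([
  [[0,0,0.0013,0,0,0],[0,0,0.0019,0,0,0],[0,0,0.0019,0,0,0]],
])

```text
clock: 5.48
position: [0.5494, -0.0906, 0.0264]
eef_rot: [180.0, 0.0, 107.4]
wrist_force: [-1.6, -0.0, 9.0]
gripper_width: 0.0088
gripper_force: 60.8
```

Request:
drive_effector([
  [[0,0,0.0013,0,0,0],[0,0,0.0013,0,0,0],[0,0,0.0013,0,0,0]],
])

```text
clock: 5.73
position: [0.5494, -0.0906, 0.0263]
eef_rot: [180.0, 0.1, 107.4]
wrist_force: [-4.6, -0.8, 15.1]
gripper_width: 0.009
gripper_force: 61.8
```

```bash
python3 -c "
from h import *
go(.5937,.155,.0263,93.8)"
```

```text
clock 5.73 d [ 2.211e-01  1.159e-01 -2.000e-04] rv [ 0.04  0.08 13.64]
```

Scaled: 0.16 m is 0.2, 0.15 m is 0.1875, 12.5 degrees is 0.0347.

Request:
drive_effector([
  [[0,0,-0.0019,0,0,0],[0.0125,0.0063,-0.0019,0,0,0],[0.035,0.0175,-0.0019,0,0,0.0042],[0.0575,0.03,-0.0019,0,0,0.0083],[0.08,0.0413,-0.0019,0,0,0.0125],[0.1025,0.0538,-0.0019,0,0,0.0167],[0.125,0.065,-0.0019,0,0,0.0208],[0.1475,0.0775,-0.0019,0,0,0.025],[0.17,0.0888,-0.0019,0,0,0.0292],[0.1875,0.0988,-0.0019,0,0,0.0319],[0.2,0.105,-0.0019,0,0,0.0347],[0.2,0.105,-0.0019,0,0,0.0347]],
])

```text
clock: 6.73
position: [0.5826, 0.0882, 0.0264]
eef_rot: [179.9, 0.1, 95.0]
wrist_force: [0.0, 0.1, 6.7]
gripper_width: 0.0087
gripper_force: 60.4
```

```bash
python3 -c "
from h import *
go(.5937,.155,.0263,93.8)"
```

```text
clock 6.73 d [0.0656 0.0168 0.    ] rv [0.15 0.08 1.21]
```

Scaled: 0.0655 m is 0.0819, 0.06 m is 0.075, 1.2 degrees is 0.0033.

Request:
drive_effector([
  [[0.0188,0.005,0,0,0,0.0014],[0.0375,0.0113,0,0,0,0.0028],[0.0563,0.0175,0,0,0,0.0033],[0.075,0.0206,0,0,0,0.0033],[0.0819,0.0206,0,0,0,0.0033],[0.0819,0.0206,0,0,0,0.0033]],
])

```text
clock: 7.23
position: [0.5938, 0.1537, 0.0264]
eef_rot: [179.8, 0.1, 93.8]
wrist_force: [0.0, -1.9, 6.0]
gripper_width: 0.0087
gripper_force: 60.3
```

Run:
```python
from h import *
s=camrig.grab_frame("scene");t=camrig.grab_frame("top");print(bot.observe()["position"],bot.observe()["eef_rot"])
cv2.imwrite("pics/scene6.png",s[:,:,::-1]);cv2.imwrite("pics/top6.png",t[:,:,::-1])
a=np.hstack([crop(s,270,80,120,120,400,400),crop(t,60,140,120,120,400,400)])
cv2.imwrite("pics/m6.png",np.clip(a[:,:,::-1]*1.8,0,255).astype(np.uint8))
```

```text
[0.59383344 0.15371586 0.02639928] [1.79790410e+02 1.76773461e-02 9.37439329e+01]
```

View pics/m6.png

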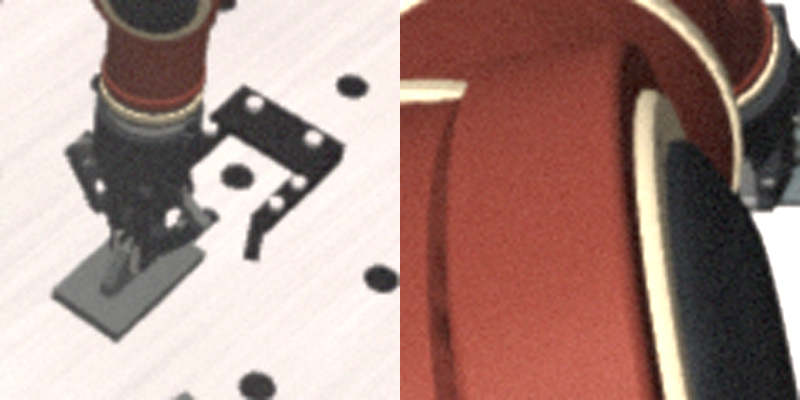

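The plate followed the lug. In the scene crop its corners are at (53,293), (115,330) and (203,250), clear of and in front of the jig mouth at (250,250).

Run:
```python
from h import *
np.set_printoptions(precision=4,suppress=True)
S=400/120;f=lambda u,v:((u+.5)/S-.5+270,(v+.5)/S-.5+80)
P=ray("scene",[f(53,292),f(115,330),f(204,250)],.012)[:,:2];print(P)
a=np.radians(3.8);X=np.array([np.cos(a),np.sin(a)]);Y=np.array([-X[1],X[0]]);J=np.array([.5843,.2786])
for q in P: print("jig frame",(q-J)@X,(q-J)@Y)
d=P[2]-P[1];print("yaw",np.degrees(np.arctan2(-d[0],d[1])))
Q=ray("scene",[f(245,87),f(342,148)],.022)[:,:2]  # jig back corners
for q in Q: print("jig back",q,(q-J)@X,(q-J)@Y)
J2=J-.0037*Y+.0014*X;print("tcp home",J2);go(*J2,.0263,93.8);go(*(J2-.06*Y),.0263,93.8)
```

```text
[[0.5651 0.0961]
 [0.624  0.1042]
 [0.6185 0.2126]]
jig frame -0.031267170043841386 -0.1808113306541872
jig frame 0.028080333026640994 -0.17668267387637301
jig frame 0.029754136313968536 -0.06812432473633526
yaw 2.9166569279345134
jig back [0.5283 0.3643] -0.05019620563233016 0.0892063332913057
jig back [0.6296 0.3685] 0.05116803218263695 0.08669359394828638
tcp home [0.5859 0.275 ]
clock 7.33 d [0.1215 0.     0.0001] rv [ 0.21  0.02 -0.06]
clock 7.33 d [0.0615 0.0001 0.0001] rv [ 0.21  0.02 -0.06]
```

The manual's scale: shifts go in shares of 800 mm and turns go in shares of 360 degrees. Converting my numbers, 0.09 m is 0.1125, 0.084 m is 0.105.

Request:
drive_effector([
  [[0.015,0,0,0,0,0],[0.0325,0,0,0,0,0],[0.05,0,0,0,0,0],[0.0675,0,0,0,0,0],[0.0825,0,0,0,0,0],[0.095,0,0,0,0,0],[0.105,0,0,0,0,0],[0.1125,0,0,0,0,0],[0.1125,0,0,0,0,0]],
])

```text
clock: 8.08
position: [0.5883, 0.2409, 0.0265]
eef_rot: [179.8, 0.3, 93.7]
wrist_force: [0.2, -5.8, 6.5]
gripper_width: 0.009
gripper_force: 60.5
```

Request:
drive_effector([
  [[0.0063,0,0,0,0,0],[0.0125,0,0,0,0,0],[0.0188,0,0,0,0,0],[0.025,0,0,0,0,0],[0.0275,0,0,0,0,0],[0.0275,0,0,0,0,0]],
])

```text
clock: 8.58
position: [0.5873, 0.2611, 0.0266]
eef_rot: [179.8, 0.4, 93.6]
wrist_force: [0.7, -6.7, 8.2]
gripper_width: 0.0089
gripper_force: 60.5
```

```bash
python3 -c "
from h import *
go(.5859,.275,.0263,93.8)"
```

```text
clock 8.58 d [ 0.014  -0.0005  0.0002] rv [ 0.16  0.36 -0.21]
```

Scaled: 0.011 m is 0.0138, 0.009 m is 0.0113.

Request:
drive_effector([
  [[0.0038,0,0,0,0,0],[0.0075,0,0,0,0,0],[0.0113,0,0,0,0,0],[0.0138,0,0,0,0,0],[0.0138,0,0,0,0,0]],
])

```text
clock: 9.0
position: [0.5867, 0.2712, 0.0265]
eef_rot: [179.8, 0.4, 93.6]
wrist_force: [0.3, -7.8, 8.2]
gripper_width: 0.0087
gripper_force: 60.6
```

Request:
drive_effector([
  [[0.0025,0,0,0,0,0],[0.005,0,0,0,0,0],[0.005,0,0,0,0,0]],
])

```text
clock: 9.25
position: [0.5866, 0.2747, 0.0266]
eef_rot: [179.8, 0.5, 93.5]
wrist_force: [0.4, -8.4, 8.5]
gripper_width: 0.009
gripper_force: 60.7
```

Scaled: 0.003 m is 0.0038, 0.002 m is 0.0025.

Request:
drive_effector([
  [[0.0025,0,0,0,0,0],[0.0038,0,0,0,0,0],[0.0038,0,0,0,0,0]],
])

```text
clock: 9.5
position: [0.5864, 0.2774, 0.0266]
eef_rot: [179.9, 0.5, 93.5]
wrist_force: [-0.1, -8.5, 8.5]
gripper_width: 0.009
gripper_force: 60.8
```

Request:
drive_effector([
  [[0.0025,0,0,0,0,0],[0.0038,0,0,0,0,0],[0.0038,0,0,0,0,0]],
])

```text
clock: 9.75
position: [0.5864, 0.2779, 0.0267]
eef_rot: [179.9, 0.7, 93.5]
wrist_force: [0.1, -12.6, 10.9]
gripper_width: 0.009
gripper_force: 61.2
```

Scaled: 0.004 m is 0.005, 0.002 m is 0.0025.

Request:
drive_effector([
  [[0.0025,0,0,0,0,0],[0.005,0,0,0,0,0],[0.005,0,0,0,0,0]],
])

```text
clock: 10.0
position: [0.5864, 0.2781, 0.0268]
eef_rot: [180.0, 1.0, 93.4]
wrist_force: [-0.3, -15.6, 14.4]
gripper_width: 0.0087
gripper_force: 61.6
```

Scaled: -0.006 m is -0.0075, -0.003 m is -0.0038.

Request:
drive_effector([
  [[-0.0038,0,-0.0013,0,0,0],[-0.0075,0,-0.0025,0,0,0],[-0.0075,0,-0.0025,0,0,0],[-0.0075,0,-0.0025,0,0,0]],
])

```text
clock: 10.33
position: [0.5859, 0.278, 0.027]
eef_rot: [179.9, 0.5, 93.5]
wrist_force: [1.4, -7.8, 2.5]
gripper_width: 0.009
gripper_force: 59.6
```

Scaled: -0.005 m is -0.0063, -0.002 m is -0.0025.

Request:
drive_effector([
  [[-0.0025,0,0,0,0,0],[-0.0063,0,0,0,0,0],[-0.0063,0,0,0,0,0]],
])

```text
clock: 10.58
position: [0.5842, 0.2777, 0.0267]
eef_rot: [-180.0, 0.1, 93.7]
wrist_force: [2.3, -3.3, -2.2]
gripper_width: 0.0089
gripper_force: 59.3
```

Request:
drive_effector([
  [[0,0,0,0,0,0],[0,0,0,0,0,0],[0,0,0,0,0,0],[0,0,0,0,0,0]],
], aperture=0.035)

```text
clock: 10.92
position: [0.5834, 0.2812, 0.0276]
eef_rot: [-180.0, -0.1, 93.8]
wrist_force: [-0.3, 0.3, -0.7]
gripper_width: 0.0348
gripper_force: 0.0
```

Released. I'll raise straight up, move clear, and check.

Scaled: -0.32 m is -0.4, -0.28 m is -0.35.

Request:
drive_effector([
  [[0,0,-0.025,0,0,0],[0,0,-0.075,0,0,0],[0,0,-0.125,0,0,0],[0,0,-0.175,0,0,0],[-0.05,0,-0.2,0,0,0],[-0.1,-0.025,-0.2,0,0,0],[-0.15,-0.05,-0.2,0,0,0],[-0.2,-0.075,-0.2,0,0,0],[-0.25,-0.075,-0.2,0,0,0],[-0.3,-0.075,-0.2,0,0,0],[-0.35,-0.075,-0.2,0,0,0],[-0.4,-0.075,-0.2,0,0,0]],
])

```text
clock: 11.92
position: [0.5446, -0.0408, 0.1879]
eef_rot: [179.9, -0.0, 93.8]
wrist_force: [0.6, 0.2, 0.0]
gripper_width: 0.0351
gripper_force: 0.0
```

Run:
```python
from h import *
s=camrig.grab_frame("scene");t=camrig.grab_frame("top")
cv2.imwrite("pics/scene7.png",s[:,:,::-1]);cv2.imwrite("pics/top7.png",t[:,:,::-1])
a=np.hstack([crop(s,300,90,80,80,400,400),crop(t,70,145,80,80,400,400)])
cv2.imwrite("pics/m7.png",np.clip(a[:,:,::-1]*2.2,0,255).astype(np.uint8))
```

```text
(no output)
```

View pics/m7.png

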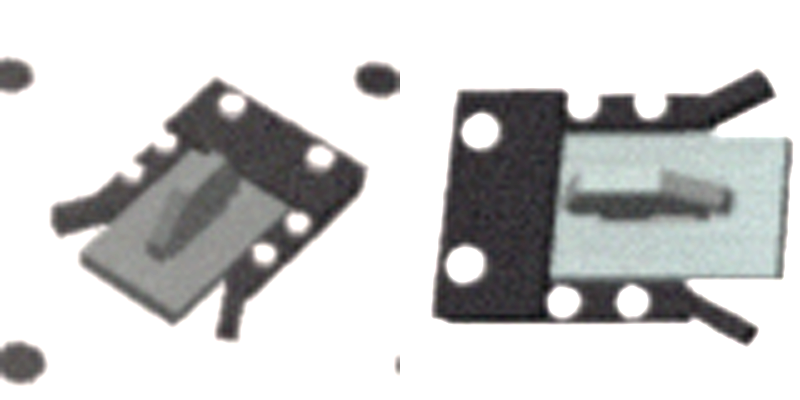

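The plate lies between the rails with its front edge under the lip (x≈555 in the top half) and its rear edge at x≈780–790. The lug stands upright in the slot, spanning x 568–732. I'll check the depth numerically.

Run:
```python
from h import *
np.set_printoptions(precision=4,suppress=True)
a=np.radians(3.8);X=np.array([np.cos(a),np.sin(a)]);Y=np.array([-X[1],X[0]]);J=np.array([.5843,.2786])
def F(n,u,v,x0,y0,z):
    q=ray(n,((u+.5)/5-.5+x0,(v+.5)/5-.5+y0),z)[0,:2]-J; return np.array([q@X,q@Y])
T=lambda u,v,z:F("top",u,v,70,145,z); S=lambda u,v,z:F("scene",u,v,300,90,z)
print("top rear corners",T(390,138,.012),T(380,277,.012))
print("scene rear corners",S(80,252,.012),S(170,318,.012))
print("lip",T(163,131,.016),T(152,277,.016),"back",T(60,92,.022),T(36,318,.022))
print("lug shoulder ends z.024",T(168,200,.024),T(332,200,.024),"scene -y end z.012",S(155,255,.012))
```

```text
top rear corners [ 0.0309 -0.0557] [-0.0326 -0.0558]
scene rear corners [-0.0323 -0.0554] [ 0.0321 -0.0593]
lip [0.0331 0.0443] [-0.0333  0.0423] back [0.0494 0.0892] [-0.0526  0.0877]
lug shoulder ends z.024 [-0.0007  0.0354] [-0.0008 -0.0362] scene -y end z.012 [-0.0009 -0.0298]
```

```bash
python3 -c "
from rig import bot, camrig, finish_job
print(finish_job())"
```

```text
the job is handed in; nothing more can be done
None
```

The lug was seated in the plate out on the table, then the two were slid together into the jig and released at about 11 s. The final images put the plate within about 1 mm of home with the lug centred and upright, the job is handed in, and no verdict was returned.

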